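# Fit the reversible jaw shoe to the cap torque tester

## Task

Fit the black jaw shoe with the two blue posts to the blue torque tester: lay it in the aluminium guide channel and push it gently along until it is fully home against the channel's end wall. Only one end of the shoe is bored deep enough for the steel tongue and the ends look alike, so feel how far the shoe goes on; if it stops short, do not force it against the tongue, but lift it out, turn it end for end and push it home that way. Let go of it at the end, and leave the bottle, the can and the bottle cap where they are.

Things in the scene. Friction and masses are not known exactly. Their poses are not given: they have to be found in the camera images.
- shoe: Loose jaw shoe: black plastic block 110 mm long (its x), 46 wide (y), 44 high, about 0.3 kg, with two blue posts (16 mm diameter, 34 tall) on top, 38 mm either side of the middle along x. Origin: centre of its underside, z up. It can be grasped across its width, between the posts. Which end (+x or -x) is bored deep differs from start to start; its pose does not tell.
- tester: Fixed blue torque tester with its aluminium guide channel. Frame: +x is the direction of pushing, towards the end wall; z up; origin on the bench below point home. The channel is open above and at its near end and runs from x = -95 to 55 mm. Its floor is 12 mm above the bench; the two rails are 10 mm thick, 52 mm apart (3 mm play each side of the shoe), tops 26 mm above the bench.
- tongue: Steel tongue on the end wall, pointing at the shoe: 24 mm long (tester x 31 to 55 mm), 20 wide, 16 high, underside 10 mm above the channel floor, so the shoe can only be pushed onto it and drawn off, not lowered or lifted. Pose: the tester's frame. It enters the deep end freely; on the filled end the shoe stops about 19 mm short of home. Load cell: press gently, well below 40 N.
- home (a point): Point on the channel floor where the shoe's origin lies when the shoe is home (its end face against the end wall); axes as the tester's. Either end of the shoe may lead, as long as it goes home.
- bottle: Bystander: green bottle with a white cap, 64 mm diameter, 210 mm tall; origin at the centre of its underside.
- can: Bystander: drinks can, 66 mm diameter, 115 mm tall; origin at the centre of its underside.
- cap: Bystander: yellow bottle cap, 38 mm diameter, 24 mm tall; origin at the centre of its underside.
- shoe_mouth (a point): Middle of the mouth in the shoe's +x end, 18 mm above the underside; axes as the shoe's. Both ends have the same pocket 34 mm wide, 28 high (4 to 32 mm above the underside), 28 deep, with a 3 mm sill. Inside, a thin liner (4 mm) in the deep end leaves room for the tongue; in the other end a thick black block fills the pocket from 5 mm inside the mouth.
- wall (a point): Foot of the end wall's face, on the channel floor, 55 mm along +x from point home; axes as the tester's. The wall rises to 48 mm above the bench. Behind it, 12 to 258 mm further on, stands the tester's housing, 230 mm wide, 62 mm high, up to 132 mm with the black turntable and its own four blue posts.

How it is judged:
By the outcome, as a careful person would: the job done as asked, in the order asked, and still so for the second after the job is handed in, with the robot touching nothing.
It also fails if it takes over 72 s, if anything falls off the work surface, if the arm or the gripper's body presses on something with over 40 N, if the wrist force passes 120 N, or if a joint passes its speed limit or range.

## Robot

A 7-joint arm with a two-finger parallel gripper is mounted at the origin on the work surface. World frame = base frame: x ahead of the robot, y to its left, z up, the work surface at z = 0. Lengths are in m, angles in rad, forces in N, time in s.
With the tool pointing down it reaches from about 0.35 to 0.775 m from the base axis. Payload 3.1 kg.
Tool frame: the origin (TCP) lies at the very end of the fingers, on their centre line; the grasp point (between the pads) lies 19 mm behind it; z points along the fingers, x is the direction in which the jaws open and shut, and the axes are right-handed (so a half turn about z gives the same grasp; the last joint's range is limited). The gripper opens to 85 mm and grips with 20 to 120 N. Pads are 22 mm wide; open, the fingers measure 114 mm over their backs; the gripper's body (76 mm by 85 mm) begins 54 mm behind the grasp point. The pads swing forward as they close: fully open they stand 13 mm farther back than shut.
Start: joints at [-1.168, 0.311, 0.014, 1.512, -0.004, 1.319, -0.027], TCP at [0.237, 0.497, 0.231] pointing down, gripper open.
Joint ranges: [-2.7, 2.7], [-0.3, 1.91], [-1.27, 1.3], [0.12, 2.57], [-1.44, 4.58], [0.2, 2.03], [-3.05, 3.05]. Speed limits (rad/s): [2.79, 2.79, 3.14, 3.14, 3.14, 3.14, 3.14].

## Interface

Orientations are given as a unit quaternion [x, y, z, w].
In Python, from rig import bot gives the robot as it stands.
- The arm moves only by the shell command python3 -m crank 'ROWS' [FORCE]. ROWS is JSON, a list of rows, each a list of 3 entries, a list of its own where there are three numbers: the finger opening in mm, from 0 to 85.4, then the shift along the tool's x, y, z in units of 40 mm (1.0 is 40 mm), then the turn about the tool's z in units of 5 degrees (1.0 is 5 degrees). A call has 1 to 5 rows; each row is the pose to reach, as a shift and turn from the pose commanded when the call began, along the tool's axes at that moment; what a row does not reach only later rows make up. A row lasts 1/12 s, in which the tool goes at most 41.7 mm and 7.16 degrees, less where a joint would pass 70% of its speed; a pose out of reach is approached as far as the arm can. A call with a gripper value outside its range is refused whole. The fingers move at their own pace and stop on an object; FORCE is the grip in N (left out, the last holds). Time passes only in rows, so rows that repeat a pose let the fingers close. It gives the time, the measured TCP pose, the force and the opening at its end, in the units of the state.
- bot.get_obs(): the state, without advancing time (a new reading comes with each control period).
- bot.capture(name): name is "scene" or "top" or "wrist"; returns a dict with "img" (400x640x3 uint8, red, green, blue), "z_map" (400x640 float32, m along the optical axis (not along the pixel's ray), 0 where there is no reading), "camera_matrix" (3x3 intrinsics, pixels), "D" ([k1, k2, p1, p2, k3] as OpenCV has them; the pictures are not rectified), "pose" (4x4, takes a point from camera to world coordinates). Camera axes: x right, y up, looking along -z (the intrinsics and any distortion apply to the point x, -y, -z); pixel columns grow to the right and rows downward; lengths in m; the calibration is good to about 2 mm. A picture is of the moment at which its call begins.
- bot.sign_off(): hands the job in, once; it reports no verdict.
Trained networks look in the newest picture that a camera, given by its name, has taken for a name from the list of things; names that differ only in an ending like _2 or _b are one class to them, and where a whole thing is asked for, a point or a joint stands for the part that bears it (a point fixed in the world has none). Each returns a list of dicts, best first, with "p" (0 to 1); they miss things now and then, are a little off and sometimes report something else, mostly with a low value. They report only what shows in the picture. A call takes as long as a camera call.
- bot.outline_of(camera, query): "mask" (400x640 bool, what is visible of it) and "xy" ([column, row] in pixels, amid what is visible of it).
The state is a dict: "time_s": time; "joint_positions": joint angles; "qd": joint speeds; "tau": joint torques, N m; "tool_pos": TCP position; "eef_rot": TCP orientation; "force": force on the tool from outside, world axes, zero at the start; "ft_torque": the same for the moment, N m; "gripper_width": opening from 0.0 (shut) to 1.0 (fully open).
Only numpy, scipy, OpenCV 4.12 (cv2) and the standard library are available. Lean on these libraries where they do the work, as an engineer would, in place of code of your own. Each camera call takes 0.05 s, during which the arm holds its last target. There are 200 camera calls.

## Working session

There is one attempt and no reset: what is moved stays moved. The work goes in short steps, Python scripts to look and compute and a shell command to move; the robot and the scene stay as the last step left them, time stands still between calls to the robot, and variables do not carry over. Pictures are saved under pics/ and viewed, about 8 in all and at most 12, crops included, and the job is handed in when it is done.

```bash
ls; mkdir -p pics
cat > h.py <<'E'
import numpy as np, cv2
from rig import bot
def cloud(c):
    K=np.array(c["camera_matrix"]);D=np.array(c["D"],float);z=c["z_map"];h,w=z.shape
    u,v=np.meshgrid(np.arange(w),np.arange(h))
    p=cv2.undistortPoints(np.stack([u,v],-1).reshape(-1,1,2).astype(np.float64),K,D).reshape(h,w,2)
    P=np.stack([p[...,0]*z,-p[...,1]*z,-z,np.ones_like(z)],-1)
    W=(P@np.array(c["pose"]).T)[...,:3]
    W[z==0]=np.nan
    return W
def save(c,n): cv2.imwrite("pics/"+n,c["img"][...,::-1])
E
python3 - <<'E'
from h import *
o=bot.get_obs();print(o)
ims=[]
for cam in["scene","top"]:
    c=bot.capture(cam);ims.append(c["img"]);W=cloud(c)
    print(cam,np.array(c["pose"]).round(3).tolist())
    for q in["shoe","tester","tongue","bottle","can","cap"]:
        for r in bot.outline_of(cam,q)[:2]:
            m=r["mask"];p=W[m];p=p[~np.isnan(p[:,0])]
            print(cam,q,round(r["p"],2),np.round(r["xy"]),m.sum(),np.median(p,0).round(3) if len(p) else None, p.min(0).round(3) if len(p) else '',p.max(0).round(3) if len(p) else '')
cv2.imwrite("pics/a.png",cv2.resize(np.vstack(ims),(480,600),interpolation=3)[...,::-1])
E
```

```text
pics
{'time_s': 0.0, 'joint_positions': array([-1.16769275,  0.31169868,  0.01398832,  1.51306915, -0.00436339,
        1.31914905, -0.02719678]), 'qd': array([ 4.94305252e-04, -5.99305134e-04,  1.22960570e-03,  4.49147177e-04,
       -1.87703439e-04, -9.54405367e-04, -8.45124867e-05]), 'tau': array([-2.03431027e-04, -3.79922891e+01,  1.46137895e-01, -2.30585647e+01,
        1.24772234e-02,  1.38066063e-02, -1.54842036e-05]), 'tool_pos': array([0.23634507, 0.49583615, 0.23023097]), 'eef_rot': array([ 8.45634406e-01,  5.33761309e-01, -9.34186409e-04,  6.65716607e-04]), 'force': array([-0.33999769, -0.1135126 , -0.65473501]), 'ft_torque': array([0.04706001, 0.04053813, 0.0054743 ]), 'gripper_width': 1.0041310548115496}
scene [[-0.094, -0.611, 0.786, 1.256], [0.995, -0.039, 0.089, 0.209], [-0.024, 0.791, 0.612, 0.56], [0.0, 0.0, 0.0, 1.0]]
scene shoe 0.84 [341. 173.] 1379 [0.478 0.172 0.041] [ 0.297  0.117 -0.002] [0.518 0.221 0.08 ]
scene tester 0.57 [223. 152.] 8620 [ 0.455 -0.091  0.058] [ 0.087 -0.286 -0.003] [0.646 0.011 0.134]
scene bottle 0.67 [447. 202.] 3204 [0.657 0.357 0.105]
[... 431 characters left out ...]
134]
top [[0.004, 0.982, -0.189, 0.403], [-1.0, 0.007, 0.017, 0.149], [0.018, 0.189, 0.982, 0.962], [0.0, 0.0, 0.0, 1.0]]
top shoe 0.65 [295. 271.] 1598 [0.459 0.171 0.044] [ 0.404  0.123 -0.004] [0.514 0.218 0.082]
top tester 0.61 [450. 311.] 21048 [ 0.387 -0.098  0.072] [ 0.223 -0.292 -0.005] [0.642 0.011 0.135]
top tongue 0.46 [436. 247.] 204 [ 0.502 -0.084  0.037] [ 0.487 -0.105  0.009] [ 0.519 -0.073  0.05 ]
top bottle 0.67 [186. 166.] 1994 [0.624 0.352 0.137] [ 0.603  0.331 -0.003] [0.72  0.441 0.213]
top can 0.59 [319. 111.] 1615 [0.732 0.126 0.113] [0.713 0.093 0.004] [0.777 0.158 0.119]
top cap 0.75 [400. 141.] 347 [ 0.706 -0.035  0.023] [ 0.69  -0.053  0.001] [ 0.728 -0.017  0.028]
```

View pics/a.png

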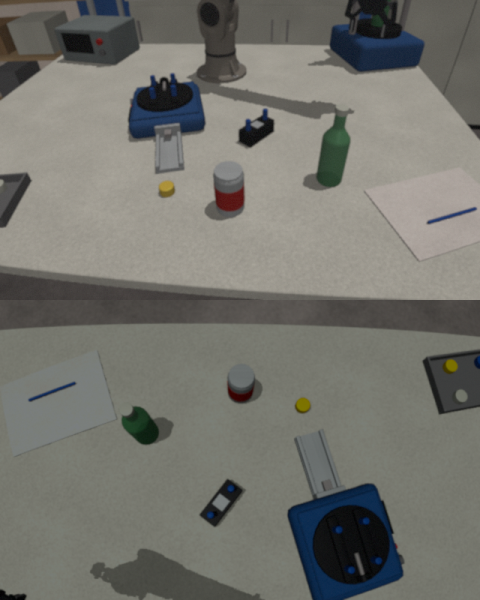

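The upper picture (scene) shows the shoe between tester and bottle. The lower one (top) shows the shoe at about (295,271) full-size pixels. The channel runs from about (415,190) down to the housing at (450,310), with the cap by its mouth and the can further off. Next I fit the poses.

Run:
```python
from h import *
c=bot.capture("top");W=cloud(c)
def rect(p):
    r=cv2.minAreaRect((p[:,:2]*1000).astype(np.float32)); b=cv2.boxPoints(r); return np.round(r[0],1),np.round(r[1],1),np.round(b).tolist()
m=bot.outline_of("top","shoe")[0]["mask"]; m=cv2.dilate(m.astype(np.uint8),np.ones((5,5)))>0
p=W[m];p=p[np.isfinite(p[:,0])]
t=p[(abs(p[:,2]-.044)<.006)];print("shoe top",len(t),rect(t),np.median(t[:,2]))
q=p[p[:,2]>.070];print("posts",len(q));
_,_,ctr=cv2.kmeans(q[:,:2].astype(np.float32),2,None,(3,50,1e-6),5,cv2.KMEANS_PP_CENTERS);print(ctr,ctr.mean(0),np.linalg.norm(ctr[0]-ctr[1]),np.degrees(np.arctan2(*(ctr[0]-ctr[1])[::-1])))
A=W.reshape(-1,3);A=A[np.isfinite(A[:,0])]
R=A[(A[:,0]>.46)&(A[:,0]<.68)&(A[:,1]>-.18)&(A[:,1]<0)]
for lo,hi in[(.020,.032),(.007,.017),(.042,.052)]:
    s=R[(R[:,2]>lo)&(R[:,2]<hi)];print(lo,len(s),rect(s),np.median(s[:,2]))
H=A[(A[:,0]<.52)&(A[:,0]>.1)&(A[:,1]>-.32)&(A[:,1]<.05)&(abs(A[:,2]-.062)<.006)]
print("housing",len(H),rect(H))
im=c["img"][150:330,260:520];cv2.imwrite("pics/b.png",cv2.resize(im,None,fx=3,fy=3,interpolation=2)[...,::-1])
```

```text
shoe top 1459 (array([459.5, 170.9]), array([ 46.7, 110.2]), [[401.0, 184.0], [490.0, 119.0], [518.0, 157.0], [429.0, 222.0]]) 0.04385692041480649
posts 135
[[0.48943776 0.1484843 ]
 [0.42886862 0.19266023]] [0.45915318 0.17057227] 0.07496754 -36.10503
0.02 959 (array([557.4, -69.6]), array([162.2,  75.5]), [[469.0, -56.0], [490.0, -129.0], [646.0, -83.0], [624.0, -10.0]]) 0.025534842196251906
0.007 2032 (array([556.7, -65.4]), array([161.8,  65.8]), [[470.0, -56.0], [488.0, -119.0], [643.0, -75.0], [626.0, -12.0]]) 0.011871741283415449
0.042 436 (array([ 486.2, -105.3]), array([ 17. , 151.9]), [[457.0, -35.0], [499.0, -181.0], [516.0, -176.0], [473.0, -30.0]]) 0.04745188853731436
housing 2233 (array([ 361.7, -126.6]), array([236.3, 221.9]), [[217.0, -53.0], [279.0, -266.0], [506.0, -200.0], [444.0, 13.0]])
```

View pics/b.png

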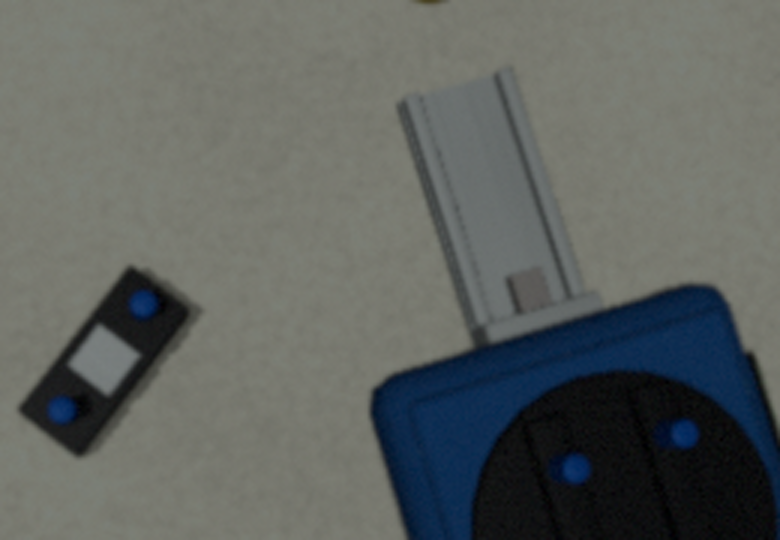

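```bash
cat >> h.py <<'E'
from scipy.spatial.transform import Rotation as Rn
def to(x,y,z,xdir):
    "shift and turn, in crank units, from here to a world TCP with tool x along xdir degrees"
    o=bot.get_obs();R=Rn.from_quat(o["eef_rot"]).as_matrix()
    d=R.T@(np.array([x,y,z])-o["tool_pos"])
    a=np.degrees(np.arctan2(R[1,0],R[0,0]))
    t=-((xdir-a+180)%360-180)
    print("shift",(d/.04).round(3),"turn",round(t/5,3),"now",o["tool_pos"].round(4),"xdir",round(a,2),"t",round(o["time_s"],2),"F",o["force"].round(1),"w",round(o["gripper_width"],3),"tilt",R[:,2].round(4))
E
python3 -c "
from h import *
to(.459,.1705,.15,53.8)"
```

```text
shift [-4.966  8.525  2.033] turn 2.144 now [0.2366 0.4965 0.2313] xdir 64.52 t 0.8 F [0.4 0.2 0.2] w 1.002 tilt [ 1.e-04  1.e-04 -1.e+00]
```

```bash
python3 -m crank '[[85,[-0.5,0.85,0.2],0],[85,[-1,1.7,0.4],0],[85,[-1.5,2.55,0.6],0],[85,[-2,3.4,0.8],0],[85,[-2.48,4.26,1.0],0]]' && python3 -m crank '[[85,[-0.5,0.85,0.2],0.5],[85,[-1,1.7,0.4],1],[85,[-1.5,2.55,0.6],1.5],[85,[-2,3.4,0.8],2.14],[85,[-2.48,4.26,1.03],2.14]]' && python3 -m crank '[[85,[0,0,0],0],[85,[0,0,0],0],[85,[0,0,0],0]]'
python3 - <<'E'
from h import *
to(.459,.1705,.15,53.8)
c=bot.capture("wrist");W=cloud(c);save(c,"w1.png")
A=W.reshape(-1,3);A=A[np.isfinite(A[:,0])];A=A[np.linalg.norm(A[:,:2]-[.459,.1705],axis=1)<.09]
t=A[abs(A[:,2]-.044)<.004]
r=cv2.minAreaRect((t[:,:2]*1000).astype(np.float32));print(r,cv2.boxPoints(r).round(),np.median(t[:,2]))
q=A[(A[:,2]>.070)&(A[:,2]<.09)]
_,_,k=cv2.kmeans(q[:,:2].astype(np.float32),2,None,(3,50,1e-6),5,cv2.KMEANS_PP_CENTERS);print(len(q),k,k.mean(0),np.linalg.norm(k[0]-k[1]),np.degrees(np.arctan2(*(k[0]-k[1])[::-1])))
E
```

```text
time_s: 1.22
tool_pos: [0.3484, 0.3321, 0.1912]
eef_rot: [0.845, 0.534, 0.0, -0.0]
force: [0.4, 0.8, -0.1]
gripper_width: 0.995
time_s: 1.63
tool_pos: [0.4599, 0.1692, 0.1503]
eef_rot: [0.892, 0.452, 0.001, -0.0]
force: [1.6, 0.3, 1.0]
gripper_width: 0.996
time_s: 1.88
tool_pos: [0.4587, 0.1714, 0.1501]
eef_rot: [0.892, 0.453, -0.0, -0.0]
force: [-0.2, 0.8, -0.7]
gripper_width: 0.99
shift [-0.013  0.019  0.003] turn 0.002 now [0.4587 0.1714 0.1501] xdir 53.81 t 1.88 F [-0.2  0.8 -0.7] w 0.99 tilt [-5.e-04  8.e-04 -1.e+00]
((458.44610595703125, 170.38284301757812), (46.103355407714844, 109.81436920166016), 52.84819793701172) [[401. 185.]
 [488. 119.]
 [516. 156.]
 [429. 222.]] 0.0439957351795241
883 [[0.42761943 0.193662  ]
 [0.48722547 0.14852515]] [0.45742244 0.17109358] 0.074767746 142.86507
```

View pics/w1.png

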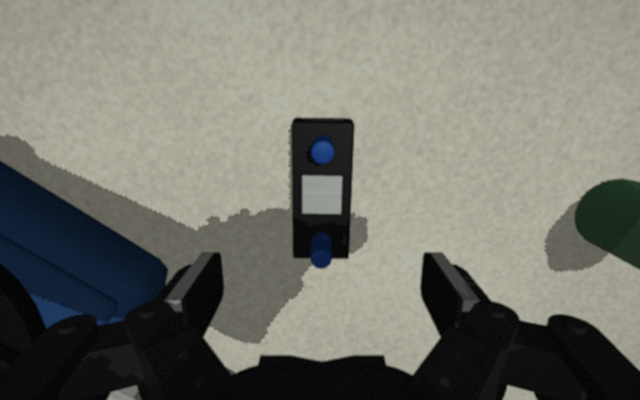

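The wrist picture shows the shoe upright between the open fingers, centred near column 322, and the fit agrees within 1 mm and 1°. I descend and grip it.

```bash
python3 -m crank '[[85,[0,0.02,0.8],0.18],[85,[0,0.02,1.6],0.18],[85,[0,0.02,2.4],0.18],[85,[0,0.02,3.0],0.18],[85,[0,0.02,3.3],0.18]]' 40 && python3 -m crank '[[70,[0,0,0],0],[40,[0,0,0],0],[40,[0,0,0],0],[40,[0,0,0],0],[40,[0,0,0],0]]' 40 && python3 -m crank '[[40,[0,0,0],0],[40,[0,0,0],0],[40,[0,0,0],0],[40,[0,0,0],0],[40,[0,0,0],0]]' 40
```

```text
time_s: 2.35
tool_pos: [0.4562, 0.172, 0.0153]
eef_rot: [0.894, 0.448, -0.003, -0.001]
force: [-0.3, -0.2, -0.7]
gripper_width: 0.994
time_s: 2.77
tool_pos: [0.4607, 0.1715, 0.0198]
eef_rot: [0.895, 0.446, 0.002, -0.0]
force: [-0.4, -0.1, 3.6]
gripper_width: 0.535
time_s: 3.18
tool_pos: [0.4607, 0.1714, 0.0197]
eef_rot: [0.895, 0.446, 0.002, -0.0]
force: [-0.2, 1.1, 6.4]
gripper_width: 0.525
```

```bash
python3 -m crank '[[40,[0,0,-0.6],0],[40,[0,0,-1.3],0],[40,[0,0,-2],0],[40,[0,0,-2.6],0],[40,[0,0,-3],0]]' 40 && python3 -c "
from h import *
to(.5824,-.062,.13,106.4)"
```

```text
time_s: 3.6
tool_pos: [0.4605, 0.1704, 0.1405]
eef_rot: [0.895, 0.445, 0.002, 0.0]
force: [0.5, 0.5, -2.5]
gripper_width: 0.528
shift [-2.796  5.936  0.264] turn -10.701 now [0.4605 0.1704 0.1405] xdir 52.9 t 3.6 F [ 0.5  0.5 -2.5] w 0.528 tilt [ 0.0031  0.0014 -1.    ]
```

```bash
python3 -m crank '[[40,[-0.3,0.7,0],-1],[40,[-0.7,1.4,0.05],-2],[40,[-1.1,2.2,0.1],-3.2],[40,[-1.5,3.0,0.1],-4.4],[40,[-1.7,3.6,0.1],-5.3]]' && python3 -c "
from h import *
to(.5824,-.062,.13,106.4)"
```

```text
time_s: 4.02
tool_pos: [0.5334, 0.0243, 0.1337]
eef_rot: [0.769, 0.639, -0.001, 0.001]
force: [0.1, -0.4, -2.6]
gripper_width: 0.537
shift [-1.897  1.599  0.099] turn -5.389 now [0.5334 0.0243 0.1337] xdir 79.46 t 4.02 F [ 0.1 -0.4 -2.6] w 0.537 tilt [-7.0e-04 -2.9e-03 -1.0e+00]
```

```bash
python3 -m crank '[[40,[-0.4,0.35,0],-1.1],[40,[-0.9,0.75,0.05],-2.2],[40,[-1.4,1.15,0.1],-3.3],[40,[-1.7,1.45,0.1],-4.4],[40,[-1.9,1.6,0.1],-5.38]]' && python3 -m crank '[[40,[0,0,0],0],[40,[0,0,0],0],[40,[0,0,0],0]]'
cat > look.py <<'E'
from h import *
import sys
to(.5824,-.062,.13,106.4)
c=bot.capture("top");W=cloud(c)
A=W.reshape(-1,3);A=A[np.isfinite(A[:,0])]
o=bot.get_obs();xy=o["tool_pos"][:2];z0=o["tool_pos"][2]-.0197
S=A[np.linalg.norm(A[:,:2]-xy,axis=1)<.075]
print("z0",z0)
w=bot.capture("wrist");V=cloud(w).reshape(-1,3);V=V[np.isfinite(V[:,0])]
V=V[np.linalg.norm(V[:,:2]-xy,axis=1)<.075]
t=V[abs(V[:,2]-z0-.044)<.004]
if len(t)>20: r=cv2.minAreaRect((t[:,:2]*1000).astype(np.float32));print("wrist shoe top",r,np.median(t[:,2]))
cv2.imwrite("pics/"+sys.argv[1],np.vstack([cv2.resize(w["img"],(480,300)),cv2.resize(c["img"][120:320,320:640],(480,300),interpolation=2)])[...,::-1])
R=cloud(w).reshape(-1,3);R=R[np.isfinite(R[:,0])]
u=np.array([np.cos(np.radians(196.4)),np.sin(np.radians(196.4))]);n=np.array([-u[1],u[0]])
for nm,C in(("top",A),("wrist",R)):
    L=(C[:,:2]-[.544,-.0733])@np.stack([u,n],1)*1000
    k=(abs(C[:,2]-.026)<.002)&(L[:,0]>-110)&(L[:,0]<50)&(abs(L[:,1])<45)
    for s in(-1,1):
        q=L[k&(L[:,1]*s>15)]
        if len(q)>20:
            f=np.polyfit(q[:,0],q[:,1],1);print(nm,s,len(q),"x",q[:,0].min().round(1),q[:,0].max().round(1),"y pct",np.percentile(q[:,1],[2,50,98]).round(1),"slope deg",np.degrees(f[0]).round(2))
E
python3 look.py c.png
```

```text
time_s: 4.43
tool_pos: [0.5827, -0.0609, 0.1293]
eef_rot: [0.599, 0.8, -0.001, 0.001]
force: [0.6, -0.5, -2.7]
gripper_width: 0.526
time_s: 4.68
tool_pos: [0.5816, -0.0556, 0.1296]
eef_rot: [0.6, 0.8, 0.0, -0.001]
force: [-0.1, 0.3, -3.7]
gripper_width: 0.53
shift [-0.158 -0.025 -0.01 ] turn -0.024 now [ 0.5816 -0.0556  0.1296] xdir 106.28 t 4.68 F [-0.1  0.3 -3.7] w 0.53 tilt [-0.0015  0.0015 -1.    ]
z0 0.11004736138315685
wrist shoe top ((571.3134765625, -58.59510040283203), (90.9039535522461, 72.38753509521484), 16.34610939025879) 0.1539330808371368
top -1 321 x -94.1 49.9 y pct [-34.8 -30.  -25.1] slope deg 0.24
top 1 91 x 9.2 50.0 y pct [26.6 32.  36.9] slope deg 1.92
wrist -1 889 x 6.3 49.6 y pct [-34.3 -29.5 -24.9] slope deg 0.25
wrist 1 938 x 0.6 49.6 y pct [27.4 32.1 36.8] slope deg -1.16
```

View pics/c.png

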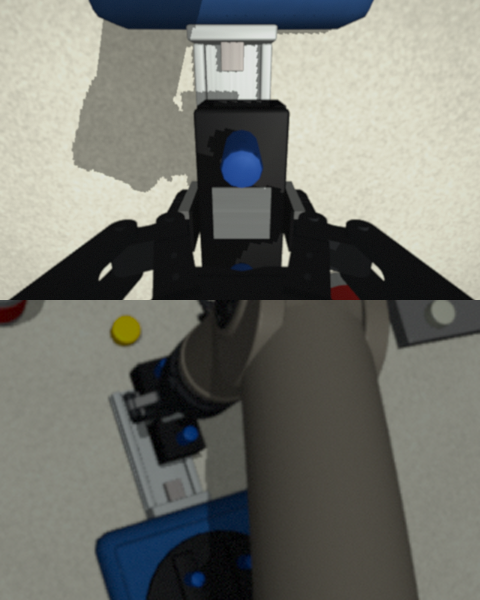

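The upper half (wrist) shows the shoe in the jaws, lined up with the channel and with the tongue ahead at about (232,55). In the lower half (top) the arm hides much of it. The channel centre lies about 1 mm off my first estimate. I check how the shoe sits in the hand, then correct.

```bash
cat > hand.py <<'E'
from h import *
o=bot.get_obs();R=Rn.from_quat(o["eef_rot"]).as_matrix()
w=bot.capture("wrist");V=cloud(w).reshape(-1,3);V=V[np.isfinite(V[:,0])]
L=(V-o["tool_pos"])@R*1000  # tool frame mm, z down
k=(abs(L[:,0])<32)&(abs(L[:,1])<75)
p=L[k&(L[:,2]<-50)&(L[:,2]>-65)]
for s in(-1,1):
    q=p[p[:,1]*s>20]
    if len(q)>30: print("post",s,len(q),((q.min(0)+q.max(0))/2).round(1),q.min(0).round(1),q.max(0).round(1))
t=L[k&(abs(L[:,2]+24.3)<3)]
for y in range(-60,60,6):
    q=t[abs(t[:,1]-y)<3]
    if len(q)>20: print("y",y,len(q),np.percentile(q[:,0],[1,99]).round(1),np.median(q[:,2]).round(1))
print("top y range",np.percentile(t[:,1],[0.5,99.5]).round(1))
to(.5824+.0003,-.062-.0011,.13,106.5)
E
python3 hand.py
```

```text
post -1 2609 [ -0.2 -39.5 -55. ] [ -8.2 -47.5 -60. ] [  7.7 -31.5 -50. ]
y -54 1982 [-22.3  21.8] -23.9
y -48 2008 [-22.4  22.1] -24.1
y -42 1402 [-22.6  22.1] -24.1
y -36 1164 [-22.7  22.3] -24.0
y -30 1017 [-22.8  22.4] -24.1
y -24 987 [-22.8  22.3] -24.1
y -18 1368 [-22.4  22.1] -24.2
y -12 1915 [-28.4  27.9] -24.5
y -6 1650 [-23.   31.3] -24.5
y 0 1576 [-22.8  22.3] -24.5
y 6 1491 [-22.8  22.3] -24.6
y 12 1330 [-22.5  22.1] -24.4
y 18 1334 [-22.6  21.9] -24.0
y 24 1319 [-22.2  21.9] -24.0
y 30 1174 [-22.5  22. ] -24.0
y 36 28 [-19.3  10.2] -23.6
top y range [-56.   32.1]
shift [-0.189 -0.037  0.   ] turn -0.02 now [ 0.582  -0.0554  0.13  ] xdir 106.4 t 4.83 F [ 0.6  0.2 -2.8] w 0.531 tilt [-5.e-04  9.e-04 -1.e+00]
```

```bash
python3 -m crank '[[40,[-0.1,-0.02,0.4],0],[40,[-0.19,-0.04,0.8],0],[40,[-0.19,-0.04,1.2],0],[40,[-0.19,-0.04,1.6],0],[40,[-0.19,-0.04,1.6],0]]' && python3 -m crank '[[40,[0,0,0],0],[40,[0,0,0],0]]' && python3 hand.py | tail -1
```

```text
time_s: 5.25
tool_pos: [0.5798, -0.0635, 0.0627]
eef_rot: [0.599, 0.801, -0.002, -0.003]
force: [-1.0, 0.7, -4.1]
gripper_width: 0.528
time_s: 5.42
tool_pos: [0.5838, -0.0644, 0.0671]
eef_rot: [0.599, 0.801, 0.001, 0.001]
force: [0.2, -0.3, -2.9]
gripper_width: 0.535
shift [ 0.046 -0.021 -1.561] turn -0.03 now [ 0.5842 -0.0646  0.0676] xdir 106.35 t 5.47 F [-0.   0.3 -2.4] w 0.523 tilt [ 2.8e-03 -1.0e-04 -1.0e+00]
```

```bash
python3 -m crank '[[40,[0.04,-0.02,0.2],-0.03],[40,[0.04,-0.02,0.4],-0.03],[40,[0.04,-0.02,0.6],-0.03],[40,[0.04,-0.02,0.76],-0.03],[40,[0.04,-0.02,0.76],-0.03]]' && python3 -m crank '[[40,[0,0,0],0],[40,[0,0,0],0],[40,[0,0,0.05],0],[40,[0,0,0.1],0],[40,[0,0,0.1],0]]' && python3 -m crank '[[40,[0,0,0],0],[40,[0,0,0],0],[40,[0,0,0],0]]' && python3 hand.py | tail -1
```

```text
time_s: 5.88
tool_pos: [0.5799, -0.0634, 0.0334]
eef_rot: [0.599, 0.801, -0.001, -0.002]
force: [-0.9, -0.0, -3.6]
gripper_width: 0.53
time_s: 6.3
tool_pos: [0.5822, -0.0637, 0.0319]
eef_rot: [0.599, 0.801, 0.0, 0.0]
force: [-0.2, 0.2, -3.3]
gripper_width: 0.53
time_s: 6.55
tool_pos: [0.5819, -0.0637, 0.0318]
eef_rot: [0.599, 0.801, 0.0, 0.0]
force: [0.8, -0.8, -2.9]
gripper_width: 0.529
shift [ 0.007  0.023 -2.453] turn -0.006 now [ 0.582  -0.0636  0.0319] xdir 106.47 t 6.6 F [ 0.2 -1.4 -2.7] w 0.528 tilt [ 4.e-04 -0.e+00 -1.e+00]
```

```bash
python3 -m crank '[[40,[0,0,0.02],0],[40,[0,0,0.03],0],[40,[0,-0.1,0.03],0],[40,[0,-0.2,0.03],0],[40,[0,-0.3,0.03],0]]' && python3 -m crank '[[40,[0,0,0],0],[40,[0,0,0],0]]' && python3 -m crank '[[40,[0,-0.05,0],0],[40,[0,-0.08,0],0],[40,[0,-0.11,0],0],[40,[0,-0.11,0],0]]'  && python3 -m crank '[[40,[0,-0.03,0],0],[40,[0,-0.05,0],0],[40,[0,-0.08,0],0],[40,[0,-0.08,0],0]]' && python3 -m crank '[[40,[0,-0.03,0],0],[40,[0,-0.05,0],0],[40,[0,-0.05,0],0]]'; python3 hand.py | tail -1
```

```text
time_s: 7.02
tool_pos: [0.5726, -0.0668, 0.0319]
eef_rot: [0.598, 0.801, 0.002, 0.002]
force: [3.4, 0.9, 2.7]
gripper_width: 0.529
time_s: 7.18
tool_pos: [0.5715, -0.0672, 0.0318]
eef_rot: [0.599, 0.801, 0.001, 0.001]
force: [2.0, 0.5, 6.1]
gripper_width: 0.532
time_s: 7.52
tool_pos: [0.5683, -0.0682, 0.0318]
eef_rot: [0.598, 0.801, 0.002, 0.002]
force: [5.3, 1.6, 5.3]
gripper_width: 0.53
time_s: 7.85
tool_pos: [0.5653, -0.069, 0.0318]
eef_rot: [0.598, 0.801, 0.002, 0.002]
force: [5.4, 1.4, 5.3]
gripper_width: 0.531
time_s: 8.1
tool_pos: [0.5635, -0.0696, 0.0318]
eef_rot: [0.598, 0.801, 0.002, 0.002]
force: [5.2, 1.4, 6.0]
gripper_width: 0.534
shift [ 0.016  0.518 -2.452] turn -0.003 now [ 0.5635 -0.0696  0.0318] xdir 106.48 t 8.15 F [5.2 0.2 5.5] w 0.534 tilt [ 0.0053 -0.     -1.    ]
```

```bash
python3 -m crank '[[40,[0,-0.025,0],0],[40,[0,-0.05,0],0],[40,[0,-0.05,0],0]]' && python3 -m crank '[[40,[0,-0.025,0],0],[40,[0,-0.05,0],0],[40,[0,-0.05,0],0]]'; python3 hand.py | sed -n '1p;$p'
```

```text
time_s: 8.4
tool_pos: [0.5624, -0.0699, 0.0319]
eef_rot: [0.598, 0.801, 0.002, 0.003]
force: [5.7, 1.7, 4.6]
gripper_width: 0.525
time_s: 8.65
tool_pos: [0.5623, -0.0698, 0.0321]
eef_rot: [0.598, 0.802, 0.003, 0.004]
force: [9.5, 2.7, 1.6]
gripper_width: 0.531
post -1 2631 [ -0.2 -39.5 -55.1] [ -8.  -47.3 -60.2] [  7.7 -31.8 -50. ]
shift [ 0.009  0.562 -2.442] turn 0.012 now [ 0.5623 -0.0698  0.0321] xdir 106.56 t 8.7 F [10.   1.9  2.6] w 0.531 tilt [ 1.050e-02  3.000e-04 -9.999e-01]
```

The shoe stopped about 17–19 mm short, with the force rising to 10 N and no further travel. That is the filled end, so I draw back, lift out and turn it end for end.

```bash
python3 -m crank '[[40,[0,0.15,0],0],[40,[0,0.3,0],0],[40,[0,0.45,0],0],[40,[0,0.58,0],0],[40,[0,0.6,0],0]]' && python3 -m crank '[[40,[0,0,0],0],[40,[0,0,-0.2],0],[40,[0,0,-0.6],0],[40,[0,0,-1.2],0],[40,[0,0,-2.2],0]]' && python3 -m crank '[[40,[0,0,0],0],[40,[0,0,-0.3],0],[40,[0,0,-0.3],0]]'; python3 hand.py | sed -n '1p;$p'
```

```text
time_s: 9.12
tool_pos: [0.5705, -0.0687, 0.0315]
eef_rot: [0.6, 0.8, -0.008, -0.007]
force: [-19.4, -3.8, 27.2]
gripper_width: 0.532
time_s: 9.53
tool_pos: [0.5732, -0.0639, 0.1128]
eef_rot: [0.599, 0.801, -0.005, -0.007]
force: [0.0, 0.7, -3.4]
gripper_width: 0.529
time_s: 9.78
tool_pos: [0.5793, -0.0646, 0.1307]
eef_rot: [0.599, 0.801, -0.001, -0.0]
force: [0.4, -0.5, -2.0]
gripper_width: 0.536
post -1 2570 [ -0.1 -40.4 -54.6] [ -8.1 -48.1 -59.3] [  7.8 -32.7 -50. ]
shift [ 0.007  0.099 -0.012] turn -0.009 now [ 0.579  -0.0645  0.1295] xdir 106.45 t 9.83 F [-1.   0.  -3.2] w 0.531 tilt [-2.6e-03 -4.0e-04 -1.0e+00]
```

```bash
python3 -m crank '[[40,[0,0,0],1.2],[40,[0,0,0],2.5],[40,[0,0,0],3.8],[40,[0,0,0],5.1],[40,[0,0,0],6]]' && python3 -m crank '[[40,[0,0,0],1.2],[40,[0,0,0],2.5],[40,[0,0,0],3.8],[40,[0,0,0],5.1],[40,[0,0,0],6]]' && python3 -m crank '[[40,[0,0,0],1.2],[40,[0,0,0],2.5],[40,[0,0,0],3.8],[40,[0,0,0],5.1],[40,[0,0,0],6]]'; python3 hand.py | sed -n '1p;$p'
```

```text
time_s: 10.25
tool_pos: [0.578, -0.0641, 0.1277]
eef_rot: [0.787, 0.617, -0.002, -0.002]
force: [0.7, -0.5, -3.3]
gripper_width: 0.529
time_s: 10.67
tool_pos: [0.578, -0.0641, 0.1277]
eef_rot: [0.92, 0.392, -0.003, -0.001]
force: [0.7, -1.1, -3.2]
gripper_width: 0.53
time_s: 11.08
tool_pos: [0.578, -0.064, 0.1278]
eef_rot: [0.99, 0.141, -0.003, -0.0]
force: [-0.1, 0.3, -2.9]
gripper_width: 0.53
post -1 2569 [ -0.8 -39.4 -54.8] [ -8.7 -47.3 -59.6] [  7.1 -31.5 -50. ]
shift [ 0.118  0.012 -0.057] turn -18.081 now [ 0.578  -0.0639  0.1278] xdir 16.1 t 11.13 F [-1.   1.3 -3.3] w 0.528 tilt [-5.9e-03 -3.0e-04 -1.0e+00]
```

```bash
python3 -m crank '[[40,[0,0,0],1.2],[40,[0,0,0],2.5],[40,[0,0,0],3.8],[40,[0,0,0],5.1],[40,[0,0,0],6]]' && python3 -m crank '[[40,[0,0,0],1.2],[40,[0,0,0],2.5],[40,[0,0,0],3.8],[40,[0,0,0],5.1],[40,[0,0,0],6]]' && python3 -m crank '[[40,[0,0,0],1.2],[40,[0,0,0],2.5],[40,[0,0,0],3.8],[40,[0,0,0],5.1],[40,[0,0,0],6]]' && python3 -m crank '[[40,[0,0,0],0],[40,[0,0,0],0],[40,[0,0,0],0]]'; sed -i 's/^to(.*/to(.5827,-.0631,.13,-73.5)/' hand.py; python3 hand.py
```

```text
time_s: 11.55
tool_pos: [0.5785, -0.0639, 0.1283]
eef_rot: [0.993, -0.119, -0.002, 0.0]
force: [0.2, 0.5, -3.5]
gripper_width: 0.531
time_s: 11.97
tool_pos: [0.5785, -0.0639, 0.1284]
eef_rot: [0.928, -0.372, -0.002, 0.001]
force: [0.2, 0.4, -3.6]
gripper_width: 0.53
time_s: 12.38
tool_pos: [0.5786, -0.0638, 0.1284]
eef_rot: [0.8, -0.6, -0.002, 0.001]
force: [0.2, -1.3, -2.9]
gripper_width: 0.53
time_s: 12.63
tool_pos: [0.5795, -0.064, 0.1295]
eef_rot: [0.802, -0.598, -0.001, 0.001]
force: [-0.6, -0.5, -2.5]
gripper_width: 0.524
post -1 2570 [  0.1 -38.9 -54.8] [ -7.8 -46.5 -59.6] [  8.1 -31.2 -50. ]
y -54 1429 [-22.1  22. ] -23.1
y -48 2096 [-22.2  22.3] -23.5
y -42 1508 [-22.4  22.3] -23.6
y -36 1212 [-22.5  22.3] -23.7
y -30 1039 [-22.5  22.6] -23.8
y -24 983 [-22.5  22.5] -23.9
y -18 1328 [-22.4  22.3] -24.0
y -12 1966 [-28.1  28.3] -24.5
y -6 1663 [-31.1  22.8] -24.6
y 0 1602 [-22.5  22.6] -24.7
y 6 1544 [-22.6  22.6] -24.8
y 12 1417 [-22.5  22.5] -24.9
y 18 1340 [-22.3  22.1] -24.5
y 24 1336 [-22.3  22.2] -24.6
y 30 1311 [-22.1  22. ] -24.6
y 36 135 [-22.6  22.8] -24.4
top y range [-54.5  33.2]
shift [-0.001 -0.077 -0.004] turn 0.015 now [ 0.5797 -0.064   0.1298] xdir -73.43 t 12.68 F [ 0.1  0.8 -2.2] w 0.53 tilt [-1.3e-03  2.0e-04 -1.0e+00]
```

```bash
python3 -m crank '[[40,[0,-0.04,0.4],0],[40,[0,-0.08,0.8],0],[40,[0,-0.08,1.2],0],[40,[0,-0.08,1.5],0],[40,[0,-0.08,1.6],0]]' && python3 -m crank '[[40,[0,0,0],0],[40,[0,0,0],0],[40,[0,0,0],0]]' && python3 hand.py | tail -1
```

```text
time_s: 13.1
tool_pos: [0.5817, -0.0626, 0.0642]
eef_rot: [0.801, -0.598, -0.002, 0.001]
force: [-0.8, -0.5, -2.9]
gripper_width: 0.529
time_s: 13.35
tool_pos: [0.5842, -0.0636, 0.0676]
eef_rot: [0.801, -0.598, 0.001, -0.0]
force: [0.1, -0.9, -3.6]
gripper_width: 0.53
shift [-0.021  0.03  -1.558] turn -0.005 now [ 0.5842 -0.0636  0.0677] xdir -73.52 t 13.4 F [ 0.2 -1.  -2.1] w 0.53 tilt [ 2.2e-03 -3.0e-04 -1.0e+00]
```

```bash
python3 -m crank '[[40,[-0.02,0,0.2],0],[40,[-0.02,0,0.4],0],[40,[-0.02,0,0.6],0],[40,[-0.02,0,0.76],0],[40,[-0.02,0,0.76],0]]' && python3 -m crank '[[40,[0,0,0],0],[40,[0,0,0.05],0],[40,[0,0,0.1],0],[40,[0,0,0.12],0],[40,[0,0,0.12],0]]' && python3 hand.py | tail -1 &&  python3 -m crank '[[56,[0,0,0],0],[56,[0,0,0],0],[56,[0,0,0],0]]' && python3 -m crank '[[40,[0,0,0],0],[40,[0,0,0],0],[40,[0,0,0],0],[40,[0,0,0],0],[40,[0,0,0],0]]'&& python3 hand.py
```

```text
time_s: 13.82
tool_pos: [0.5814, -0.0618, 0.0338]
eef_rot: [0.801, -0.599, -0.002, 0.001]
force: [-0.3, 0.3, -3.1]
gripper_width: 0.531
time_s: 14.23
tool_pos: [0.5836, -0.0627, 0.0321]
eef_rot: [0.801, -0.599, 0.0, -0.0]
force: [-1.3, 0.6, 0.3]
gripper_width: 0.532
shift [ 0.004  0.02  -2.448] turn -0.008 now [ 0.5835 -0.0627  0.0321] xdir -73.54 t 14.28 F [-1.3 -0.2  1.6] w 0.528 tilt [ 1.2e-03 -1.0e-04 -1.0e+00]
time_s: 14.53
tool_pos: [0.5835, -0.0624, 0.0316]
eef_rot: [0.801, -0.598, 0.0, -0.0]
force: [-0.1, -0.1, 0.4]
gripper_width: 0.655
time_s: 14.95
tool_pos: [0.5836, -0.0627, 0.0317]
eef_rot: [0.801, -0.599, 0.001, -0.0]
force: [0.3, -1.5, 2.0]
gripper_width: 0.526
post -1 2620 [  0.1 -38.  -54.9] [ -7.8 -45.9 -59.8] [  8.  -30.2 -50. ]
y -54 1349 [-21.9  22. ] -23.8
y -48 2108 [-22.3  22.3] -24.1
y -42 1559 [-22.4  22.3] -24.2
y -36 1236 [-22.4  22.4] -24.2
y -30 1051 [-22.6  22.5] -24.2
y -24 967 [-22.5  22.5] -24.2
y -18 1144 [-22.4  22.4] -24.2
y -12 1959 [-28.1  28.3] -24.6
y -6 1665 [-25.6  22.8] -24.7
y 0 1571 [-22.5  22.6] -24.7
y 6 1524 [-22.5  22.6] -24.7
y 12 1434 [-22.6  22.6] -24.7
y 18 1277 [-22.1  22.1] -24.2
y 24 1340 [-22.2  22.1] -24.2
y 30 1313 [-22.1  22.2] -24.2
y 36 214 [-22.3  22.3] -24.0
top y range [-54.3  33.6]
shift [ 0.004  0.022 -2.459] turn -0.007 now [ 0.5836 -0.0628  0.0317] xdir -73.53 t 15.0 F [ 1.3 -0.9  2.6] w 0.528 tilt [ 1.1e-03 -5.0e-04 -1.0e+00]
```

```bash
python3 -m crank '[[40,[0,0.1,0],0],[40,[0,0.2,0],0],[40,[0,0.3,0],0],[40,[0,0.4,0],0],[40,[0,0.45,0],0]]' && python3 -m crank '[[40,[0,0.03,0],0],[40,[0,0.06,0],0],[40,[0,0.09,0],0],[40,[0,0.09,0],0]]' && python3 -m crank '[[40,[0,0.03,0],0],[40,[0,0.06,0],0],[40,[0,0.06,0],0]]' && python3 -m crank '[[40,[0,0.03,0],0],[40,[0,0.06,0],0],[40,[0,0.06,0],0]]'; python3 hand.py | sed -n '1p;$p'
```

```text
time_s: 15.42
tool_pos: [0.5659, -0.0673, 0.0317]
eef_rot: [0.801, -0.599, 0.0, -0.001]
force: [4.6, 0.7, 2.9]
gripper_width: 0.532
time_s: 15.75
tool_pos: [0.5627, -0.0684, 0.0316]
eef_rot: [0.801, -0.598, 0.0, -0.0]
force: [3.4, 1.1, 4.1]
gripper_width: 0.53
time_s: 16.0
tool_pos: [0.5605, -0.0692, 0.0316]
eef_rot: [0.801, -0.599, 0.0, -0.0]
force: [4.0, 3.1, 4.0]
gripper_width: 0.527
time_s: 16.25
tool_pos: [0.5581, -0.07, 0.0316]
eef_rot: [0.801, -0.599, 0.0, -0.0]
force: [4.6, 2.3, 5.9]
gripper_width: 0.529
post -1 2609 [ -0.1 -37.9 -55. ] [ -7.9 -45.7 -60. ] [  7.8 -30.2 -50. ]
shift [ 0.008 -0.64  -2.459] turn -0.008 now [ 0.5581 -0.07    0.0316] xdir -73.54 t 16.3 F [4.8 1.5 5.3] w 0.53 tilt [ 9.e-04 -1.e-04 -1.e+00]
```

Past the earlier stopping point (now about 14 mm short) and still moving freely. Continuing.

```bash
python3 -m crank '[[40,[0,0.05,0],0],[40,[0,0.1,0],0],[40,[0,0.15,0],0],[40,[0,0.2,0],0],[40,[0,0.24,0],0]]' && python3 -m crank '[[40,[0,0.03,0],0],[40,[0,0.05,0],0],[40,[0,0.05,0],0]]' && python3 -m crank '[[40,[0,0.03,0],0],[40,[0,0.03,0],0]]'; python3 hand.py | sed -n '1p;$p'
```

```text
time_s: 16.72
tool_pos: [0.5491, -0.0728, 0.0316]
eef_rot: [0.801, -0.599, 0.001, -0.0]
force: [2.1, 1.0, 4.6]
gripper_width: 0.53
time_s: 16.97
tool_pos: [0.547, -0.0734, 0.0316]
eef_rot: [0.801, -0.599, 0.0, -0.0]
force: [4.7, 1.1, 6.3]
gripper_width: 0.53
time_s: 17.13
tool_pos: [0.5459, -0.0737, 0.0316]
eef_rot: [0.801, -0.599, 0.0, -0.0]
force: [4.8, 1.0, 5.0]
gripper_width: 0.526
post -1 2634 [  0.1 -38.3 -55.1] [ -7.8 -46.1 -60.1] [  8.  -30.4 -50. ]
shift [ 0.007 -0.959 -2.458] turn -0.008 now [ 0.5459 -0.0737  0.0316] xdir -73.54 t 17.18 F [4.  2.2 5.8] w 0.531 tilt [ 1.e-03 -1.e-04 -1.e+00]
```

```bash
python3 -m crank '[[40,[0,0.03,0],0],[40,[0,0.03,0],0]]' && python3 -m crank '[[40,[0,0.03,0],0],[40,[0,0.03,0],0]]' && python3 -m crank '[[40,[0,0.03,0],0],[40,[0,0.03,0],0]]'; python3 hand.py | sed -n '1p;$p'
```

```text
time_s: 17.35
tool_pos: [0.5448, -0.074, 0.0316]
eef_rot: [0.801, -0.599, 0.0, -0.0]
force: [3.9, 1.0, 5.5]
gripper_width: 0.528
time_s: 17.52
tool_pos: [0.5437, -0.0743, 0.0316]
eef_rot: [0.801, -0.599, 0.0, -0.0]
force: [3.5, 1.2, 6.0]
gripper_width: 0.53
time_s: 17.68
tool_pos: [0.5435, -0.0744, 0.0316]
eef_rot: [0.801, -0.599, 0.001, -0.001]
force: [7.1, 1.4, 4.0]
gripper_width: 0.526
post -1 2612 [  0.  -38.1 -55. ] [ -7.9 -45.9 -60. ] [  7.9 -30.4 -50. ]
shift [ 0.01  -1.026 -2.457] turn -0.007 now [ 0.5435 -0.0744  0.0316] xdir -73.54 t 17.73 F [6.9 1.2 3.6] w 0.527 tilt [ 2.9e-03 -1.0e-04 -1.0e+00]
```

```bash
python3 -m crank '[[40,[0,0.03,0],0],[40,[0,0.03,0],0]]' && python3 -m crank '[[40,[0,0.03,0],0],[40,[0,0.03,0],0],[40,[0,0.03,0],0]]'; python3 hand.py | sed -n '1p;$p'
```

```text
time_s: 17.9
tool_pos: [0.5436, -0.0743, 0.0317]
eef_rot: [0.801, -0.598, 0.002, -0.002]
force: [10.1, 1.7, 1.4]
gripper_width: 0.53
time_s: 18.15
tool_pos: [0.5436, -0.0743, 0.0319]
eef_rot: [0.801, -0.598, 0.003, -0.002]
force: [11.6, 2.4, 1.1]
gripper_width: 0.533
post -1 2605 [  0.1 -38.  -54.9] [ -7.8 -45.8 -59.8] [  8.  -30.2 -50. ]
shift [ 0.015 -1.036 -2.447] turn 0.003 now [ 0.5435 -0.0743  0.0318] xdir -73.48 t 18.2 F [10.8  2.1  0.5] w 0.531 tilt [ 7.1e-03 -2.0e-04 -1.0e+00]
```

A firm stop at home within about 1 mm, with 12 N. I relax the push, open and rise.

```bash
python3 -m crank '[[40,[0,-0.03,0],0],[40,[0,-0.05,0],0],[60,[0,-0.05,0],0],[75,[0,-0.05,0],0],[85,[0,-0.05,0],0]]' && python3 -m crank '[[85,[0,0,0],0],[85,[0,0,0],0],[85,[0,0,-0.1],0],[85,[0,0,-0.4],0],[85,[0,0,-0.9],0]]' && python3 -m crank '[[85,[0,-0.1,-0.5],0],[85,[0,-0.5,-1.2],0],[85,[0,-1.1,-1.8],0],[85,[0,-1.8,-2.2],0],[85,[0,-2.5,-2.4],0]]' && python3 -m crank '[[85,[0,0,0],0],[85,[0,0,0],0],[85,[0,0,0],0]]'
cat > fin.py <<'E'
from h import *
to(.5,0,.2,0)
u=np.array([np.cos(np.radians(196.45)),np.sin(np.radians(196.45))]);n=np.array([-u[1],u[0]])
ims=[]
for cam in("wrist","top"):
    c=bot.capture(cam);ims.append(c["img"]);A=cloud(c).reshape(-1,3);A=A[np.isfinite(A[:,0])]
    L=np.c_[(A[:,:2]-[.5443,-.0744])@np.stack([u,n],1),A[:,2]]*1000
    t=L[(abs(L[:,0])<75)&(abs(L[:,1])<28)]
    s=t[abs(t[:,2]-56)<3]
    p=t[abs(t[:,2]-90)<4]
    w=t[(abs(t[:,2]-48)<2.5)&(t[:,0]>40)]
    if len(s): print(cam,"shoe top",len(s),np.percentile(s,[1,99],axis=0).round(1).tolist())
    for g in(-1,1):
        q=p[p[:,0]*g>15]
        if len(q): print(" post",g,((q.min(0)+q.max(0))/2).round(1))
    if len(w): print(" wall",np.percentile(w[:,0],[2,98]).round(1))
    for q in("bottle","can","cap"):
        for r in bot.outline_of(cam,q)[:1]:
            print(cam,q,round(r["p"],2),np.round(r["xy"]))
cv2.imwrite("pics/fin.png",np.vstack([cv2.resize(i,(480,300)) for i in ims])[...,::-1])
E
python3 fin.py
```

```text
time_s: 18.62
tool_pos: [0.5383, -0.0752, 0.0297]
eef_rot: [0.801, -0.599, -0.003, 0.002]
force: [0.3, -0.0, 0.5]
gripper_width: 0.93
time_s: 19.03
tool_pos: [0.5399, -0.0743, 0.0667]
eef_rot: [0.801, -0.599, -0.002, 0.001]
force: [0.1, -0.7, 0.6]
gripper_width: 0.996
time_s: 19.45
tool_pos: [0.6399, -0.0466, 0.1682]
eef_rot: [0.801, -0.599, 0.003, -0.001]
force: [1.2, -0.5, 1.2]
gripper_width: 0.998
time_s: 19.7
tool_pos: [0.6367, -0.0471, 0.1635]
eef_rot: [0.801, -0.599, -0.0, 0.001]
force: [-1.8, 0.6, 0.1]
gripper_width: 0.996
shift [-2.095  2.946 -0.909] turn -14.716 now [ 0.6367 -0.0471  0.1635] xdir -73.58 t 19.7 F [-1.8  0.6  0.1] w 0.996 tilt [-1.1e-03 -9.0e-04 -1.0e+00]
wrist shoe top 5004 [[-53.4, -22.9, 53.9], [52.6, 22.0, 57.8]]
 post -1 [-37.5  -0.5  88.8]
 post 1 [31.6 -0.2 87.4]
 wall [55.8 66.1]
wrist can 0.56 [143.   7.]
wrist cap 0.63 [331.  94.]
top shoe top 1 [[-53.6, -21.6, 54.0], [-53.6, -21.6, 54.0]]
top bottle 0.71 [183. 167.]
top can 0.75 [321. 112.]
```

View pics/fin.png

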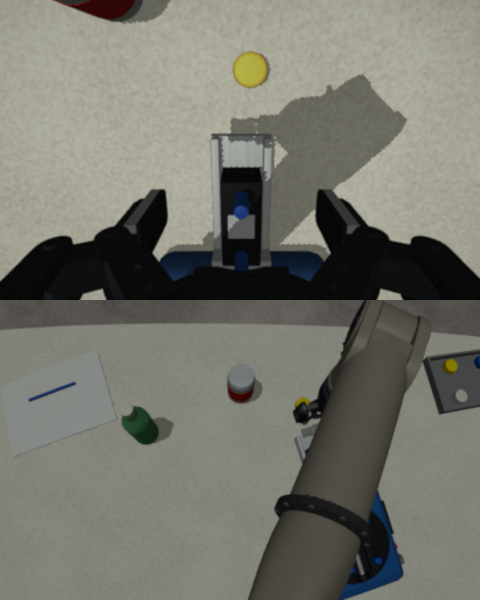

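The wrist view shows the shoe seated in the channel at (240,215) by the wall. The cap, can and bottle stand where they were. The release could have drawn the shoe back a fraction of a millimetre, so I nudge it lightly from behind with closed fingers.

```bash
python3 -m crank '[[0,[0,0,0],0],[0,[0,0,0.5],0],[0,[0,0,1],0],[0,[0,0,1.5],0],[0,[0,0,2],0]]' && python3 -m crank '[[0,[0,0,0.5],0],[0,[0,0,1],0],[0,[0,0,1],0],[0,[0,0.2,1],0],[0,[0,0.35,1],0]]' && python3 -m crank '[[0,[0,0,0],0],[0,[0,0,0],0],[0,[0,0,0],0]]' && python3 -c "
from h import *
to(.5443+.0623,-.0744+.0184,.04,-73.5)"
```

```text
time_s: 20.52
tool_pos: [0.6376, -0.0462, 0.0826]
eef_rot: [0.801, -0.598, 0.0, -0.0]
force: [0.6, 0.7, 0.1]
gripper_width: 0.292
time_s: 20.93
tool_pos: [0.6242, -0.0509, 0.0444]
eef_rot: [0.801, -0.598, 0.001, -0.0]
force: [1.1, -0.3, 0.2]
gripper_width: 0.001
time_s: 21.18
tool_pos: [0.625, -0.0504, 0.0447]
eef_rot: [0.801, -0.599, 0.001, -0.001]
force: [-0.4, 0.1, -0.3]
gripper_width: 0.001
shift [0.004 0.48  0.116] turn -0.007 now [ 0.625  -0.0504  0.0447] xdir -73.54 t 21.18 F [-0.4  0.1 -0.3] w 0.001 tilt [ 2.6e-03  2.0e-04 -1.0e+00]
```

```bash
python3 -m crank '[[0,[0,0.08,0.05],0],[0,[0,0.16,0.1],0],[0,[0,0.24,0.1],0],[0,[0,0.32,0.1],0]]' && for i in 1 2 ; do python3 -m crank '[[0,[0,0.03,0],0],[0,[0,0.06,0],0],[0,[0,0.06,0],0]]' | grep -E "tool_pos|force"; done
```

```text
time_s: 21.52
tool_pos: [0.6112, -0.054, 0.039]
eef_rot: [0.801, -0.599, -0.0, 0.0]
force: [-1.2, -0.9, 0.3]
gripper_width: -0.001
tool_pos: [0.6093, -0.0548, 0.0393]
force: [-0.3, 0.2, -0.0]
tool_pos: [0.6073, -0.0553, 0.0394]
force: [-0.6, -0.3, -0.4]
```

```bash
python3 -m crank '[[0,[0,0.03,0],0],[0,[0,0.03,0],0]]' | grep -E "tool_pos|force"; python3 -m crank '[[0,[0,0.03,0],0],[0,[0,0.03,0],0]]' | grep -E "tool_pos|force";python3 -m crank '[[0,[0,0.03,0],0],[0,[0,0.03,0],0]]' | grep -E "tool_pos|force"
```

```text
tool_pos: [0.6072, -0.0554, 0.0395]
force: [2.2, 0.1, -1.6]
tool_pos: [0.6071, -0.0554, 0.0399]
force: [5.4, 0.4, -1.7]
tool_pos: [0.6071, -0.0554, 0.0403]
force: [7.6, 1.5, -0.6]
```

It is firm at once, with no movement at 8 N (far above the shoe's own friction), so it is against the wall. I back off and clear away.

```bash
python3 -m crank '[[0,[0,-0.1,0],0],[0,[0,-0.3,0],0],[0,[0,-0.5,0],0],[0,[0,-0.6,-0.5],0],[0,[0,-0.6,-1.2],0]]' | grep tool_pos && python3 -m crank '[[0,[0,0,-0.7],0],[0,[0,0,-1.5],0],[0,[0,0,-2.2],0],[0,[0,0,-2.2],0],[0,[0,0,-2.2],0]]' && sed -i 's/fin.png/fin2.png/' fin.py && python3 fin.py
```

```text
tool_pos: [0.6251, -0.0479, 0.0843]
time_s: 23.35
tool_pos: [0.6279, -0.0502, 0.1772]
eef_rot: [0.801, -0.599, 0.001, -0.001]
force: [-0.2, 0.5, -0.6]
gripper_width: 0.001
shift [-2.109  2.71  -0.581] turn -14.708 now [ 0.6279 -0.0502  0.1772] xdir -73.54 t 23.35 F [-0.2  0.5 -0.6] w 0.001 tilt [ 3.1e-03 -9.0e-04 -1.0e+00]
wrist shoe top 1022 [[-53.9, -22.7, 53.4], [73.4, 22.3, 57.5]]
 post 1 [38.3  0.5 88.8]
wrist can 0.97 [158.   4.]
wrist cap 0.85 [331.  85.]
top shoe top 83 [[-54.8, -22.9, 53.0], [-32.2, -4.3, 58.4]]
top bottle 0.66 [185. 164.]
top can 0.8 [319. 110.]
top cap 0.66 [399. 144.]
```

```bash
python3 -c "
from rig import bot
print(bot.sign_off())"
```

```text
the job is handed in; nothing more can be done
None
```

The shoe is fully home against the channel's end wall, and I let go of it and handed the job in after about 23 s of robot time.

- **First try:** I laid the shoe in the channel and pushed. It stopped about 17–18 mm short of home with the force rising to about 10 N, so that was the filled end. I drew it back, lifted it out, turned it end for end and laid it in again.
- **Second try:** It slid on freely at about 5 N, past the earlier stop, and met a firm stop within about 1 mm of my measured home point, at about 12 N.
- **Last checks:** After letting go I nudged the shoe from behind with closed fingers. It did not move at 8 N, so it is against the wall. The close camera put its rear end within about 1 mm of where it should be.
- **Bystanders:** The bottle, can and cap show at the same image positions as at the start, within about 3 pixels.
- **Rough spots:** The drawing-back peaked at about 33 N at the wrist, as the shoe pressed on the channel floor. In the last pictures the arm or gripper hid most of the shoe, so I could not see the joint between shoe and wall, and the fitted position of one post was unreliable. That the shoe is home rests on the two firm stops and the rear-end position.

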